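# Turn the sample's label to the reader and open its shutter

## Task

Get the amber sample bottle on the label reader's round pad ready to be scanned: turn it so that the middle of its paper label squarely faces the reader's window, and leave it standing upright and wholly on the pad. Open the window's shutter too: lift the lever on top of the reader out of its notch, move it along and let it drop fully home in the other notch. Do not tip the sample over, and leave the other loose things on the bench where they are.

Things in the scene. Friction and masses are not known exactly. Their poses are not given: they have to be found in the camera images.
- sample_centre (a point): the sample bottle on the pad: amber, round, 44 mm diameter up to 66 mm above its foot, then a shoulder and a white cap 28 mm in diameter; 95 mm tall, about 0.22 kg. Point on its axis, half-way up (47.5 mm above its foot). z: up the bottle; x: out through the middle of the paper label. A small white lip on the cap (7 mm out from its rim) is straight above the label's middle.
- sample_label (a point): the middle of the sample bottle's paper label (42 mm high, about 37 mm of arc, printed with dark bars), on the bottle's side, 22 mm out from its axis along its x axis and 36 mm above its foot.
- pad_centre (a point): centre of the top face of the round rubber pad on the reader's base plate, 72 mm diameter, 12 mm above the bench. Same axes as window.
- window (a point): centre of the dark reader window, 38 mm wide, 42 high, in the face of the grey block (80 mm deep, top 95 mm above bench) towards the pad, 85 mm from the pad's axis. x: level, from the pad straight into the window, which looks along -x; y: level, along the face, the way the shutter opens; z up. The block spans y -62 to +82 mm. A steel shutter, 6 mm proud of the face, covers the window at first.
- shutter (a joint): travel of the shutter and of its lever along the window's y axis, m: 0 = window covered, lever over the first notch; 0.05 = window open, lever over the second notch. End stops at both values. Light friction, about 1 N.
- lever (a joint): lift of the shutter lever, m: 0 = its cross pin is down in a notch; up to 0.026 (stop). Notches 18 mm wide, pin 10 mm thick; the pin clears the notches at a lift of 0.0135 m and falls by its own weight (about 1.5 N) when let go. Let go between the notches, it rests on top of the gate, still up.
- lever_grip (a point): centre of the shutter lever's black upright round grip, 24 mm diameter, 35 mm tall, above the steel gate on top of the block; it moves with the lever. Lever down: 152.5 mm above the bench (gate's top: 118 mm). It starts 40 mm along the window's x and -25 mm along its y from window, and goes 50 mm along +y.
- clear_a_centre (a point): clear bottle with a white cap, 44 mm diameter, 95 mm tall, standing on the bench beside the reader; point half-way up its axis. Bystander.
- clear_b_centre (a point): a second clear bottle of the same kind and size; point half-way up its axis. Bystander.
- amber_b_centre (a point): amber bottle without a label, 44 mm diameter, 95 mm tall, on the bench beside the reader, not on the pad; point half-way up its axis. Bystander.
- beaker_centre (a point): glass beaker, 68 mm diameter, 85 mm tall; point half-way up its axis. Bystander.
- jar_centre (a point): white jar, 70 mm diameter, 90 mm tall; point half-way up its axis. Bystander.
- wrench_grip (a point): steel wrench 160 mm long lying on the bench; point on its handle. Bystander.
- dish_centre (a point): flat round glass dish with a lid, 94 mm diameter, 20 mm high; point half-way up its axis. Bystander.
Things that resemble listed ones, but are neither listed nor needed, are in the scene too. What is shaped like the part that bears sample_centre but purple or yellow is not meant.

How it is judged:
By the outcome, as a careful person would: the job done as asked, in the order asked, and still so for the second after the job is handed in, with the robot touching nothing.
It also fails if it takes over 58 s, if anything falls off the work surface, if the arm or the gripper's body presses on something with over 40 N, if the wrist force passes 120 N, or if a joint passes its speed limit or range.

## Robot

A 6-joint arm with a two-finger parallel gripper is mounted at the origin on the work surface. World frame = base frame: x ahead of the robot, y to its left, z up, the work surface at z = 0. Lengths are in m, angles in degrees, forces in N, time in s.
With the tool pointing down it reaches from about 0.35 to 0.95 m from the base axis. Payload 17.4 kg.
Tool frame: the origin (TCP) lies between the finger pads; the fingertips stand 22 mm ahead of it and the grasp point (between the pads) lies 3 mm ahead of it (arm.finger_overhang is the z of the fingertips in the tool frame, in m); z points along the fingers, y is the direction in which the jaws open and shut (so a half turn about z gives the same grasp; the last joint's range is limited). The gripper opens to 93 mm and grips with 3 to 60 N. Pads are 15 mm wide; open, the fingers measure 128 mm over their backs; the gripper's body (75 mm by 188 mm) begins 65 mm behind the grasp point.
Start: joints at [-75.676, 6.646, 82.598, -0, 90.757, -2.166], TCP at [0.192, -0.647, 0.241] pointing down, gripper open.
Joint ranges: [-162.19, 162.19], [-47.58, 125.68], [4.15, 143.07], [-65.23, 245.23], [0.69, 171.88], [-170.13, 170.13]. Speed limits (degrees/s): [108.29, 108.29, 127.2, 180, 180, 180].

## Interface

Orientations are given as [roll, pitch, yaw] about the fixed x, y, z axes, in that order (R = Rz(yaw) Ry(pitch) Rx(roll)).
In Python, from plant import state, eyes, arm gives the robot as it stands.
- The arm moves only by the tool send_rows, never from a script. Its argument "moves" is a list that holds one entry, the list of rows, each a list of 5 numbers: the finger opening in mm, from 0 to 93, then the shift along the tool's x, y, z in mm, then the turn about the tool's z in degrees. A call has 1 to 5 rows; each row is the pose to reach, as a shift and turn from the pose commanded when the call began, along the tool's axes at that moment; what a row does not reach only later rows make up. A row lasts 1/12 s, in which the tool goes at most 41.7 mm and 7.16 degrees, less where a joint would pass 70% of its speed; a pose out of reach is approached as far as the arm can. A call with a gripper value outside its range is refused whole. The fingers move at their own pace and stop on an object; the grip force is fixed at half the most. Time passes only in rows, so rows that repeat a pose let the fingers close. It gives the time, the measured TCP pose, the force and the opening at its end, in the units of the state.
- state(): the state, without advancing time (a new reading comes with each control period).
- eyes.camera(name): name is "scene" or "side" or "wrist"; returns the picture (480x640x3 uint8, blue, green, red); there is no depth.
- eyes.camera_model(name): a dict with "K" (3x3 intrinsics, pixels), "k1" (the pictures are not rectified: a ray, as slopes to the right and down, at radius r is drawn at 1 + k1 r^2 times it, then the intrinsics apply), "R" (3x3) and "t" (3): a world point X has camera coordinates R X + t. Camera axes: x right, y down, z forward; pixel columns grow to the right and rows downward; lengths in m; the calibration is good to about 2 mm. A picture is of the moment at which its call begins: read the wrist's pose just before it. camera_model takes no time and is no camera call; for the wrist camera it gives the pose at the moment of the call.
- arm.sign_off(): hands the job in, once; it reports no verdict.
The state is a dict: "clock": time; "q": joint angles; "joint_velocities": joint speeds; "joint_efforts": joint torques, N m; "tool_pos": TCP position; "ee_rot": TCP orientation; "contact_force": force on the tool from outside, world axes, zero at the start; "torque": the same for the moment, N m; "grip_width": opening from 0.0 (shut) to 1.0 (fully open).
Only numpy, scipy, OpenCV 4.12 (cv2) and the standard library are available. Lean on these libraries where they do the work, as an engineer would, in place of code of your own. Each camera call takes 0.05 s, during which the arm holds its last target.

## Working session

There is one attempt and no reset: what is moved stays moved. The work goes in short steps, Python scripts to look and compute and a tool call to move; the robot and the scene stay as the last step left them, time stands still between calls to the robot, and variables do not carry over. Pictures are saved under pics/ and viewed, and the job is handed in when it is done.

Besides the shell and the picture viewer there is one more tool, called as a command line: name --argument value ..., lists and objects as JSON in quotes. send_rows: Moves the arm, as the interface text tells. Its arguments: {"type":"object","properties":{"moves":{"type":"array"}},"required":["moves"]}

```bash
ls; mkdir -p pics
python3 - <<'E'
from plant import state, eyes, arm
import cv2
s=state();print(s)
for n in("scene","side","wrist"):
    m=eyes.camera_model(n);print(n,m)
    cv2.imwrite(f"pics/{n}0.png",eyes.camera(n))
print(arm.finger_overhang)
E
```

```text
pics
{'clock': 0.0, 'q': array([-7.56758663e+01,  6.67383933e+00,  8.26378326e+01,  7.36361615e-04,
        9.07559512e+01, -2.16599669e+00]), 'joint_velocities': array([-0.09692885,  0.04601922,  0.02334105, -0.02980276,  0.08887925,
        0.00801527]), 'joint_efforts': array([ 1.18310432e-03, -7.21268606e+01, -6.22618246e+01,  7.79441558e-02,
        2.37357075e-02, -1.13701356e-04]), 'tool_pos': array([ 0.19154413, -0.64705378,  0.23988591]), 'ee_rot': array([-1.79932453e+02, -3.29158145e-03,  1.64901377e+01]), 'contact_force': array([ 0.43740895,  0.20309904, -0.69575544]), 'torque': array([-0.02805968, -0.06344802, -0.01514094]), 'grip_width': 0.9990245015613392}
scene {'K': array([[553.42186092,   0.        , 325.11372252],
       [  0.        , 553.42186092, 239.26944992],
       [  0.        ,   0.        ,   1.        ]]), 'k1': 0.04182886093908675, 'R': array([[-0.73948071,  0.67276286,  0.02363065],
       [ 0.36919674,  0.43466283, -0.82143898],
       [-0.562905  , -0.59871392, -0.56980663]]), 't': array([ 0.40881386, -0.09320785,  1.69516475])}
side {'K': array([[561.66923869,   0.        , 320.29945629],
       [  0.        , 561.66923869, 239.07407449],
       [  0.        ,   0.        ,   1.        ]]), 'k1': -0.10687966594899315, 'R': array([[-0.92042641, -0.3908093 ,  0.00912793],
       [-0.28011236,  0.64306801, -0.7127416 ],
       [ 0.27267617, -0.65858304, -0.7013673 ]]), 't': array([0.500474  , 0.27285148, 1.28197592])}
wrist {'K': array([[371.40180713,   0.        , 317.50299595],
       [  0.        , 371.40180713, 240.52009585],
       [  0.        ,   0.        ,   1.        ]]), 'k1': -0.05180262556477448, 'R': array([[ 2.83989966e-01, -9.58827238e-01, -1.61740155e-04],
       [-9.24558894e-01, -2.73884893e-01,  2.64911151e-01],
       [-2.54048325e-01, -7.50825704e-02, -9.64272812e-01]]), 't': array([-0.67483954, -0.03210271,  0.39008183])}
0.022
```

View pics/scene0.png

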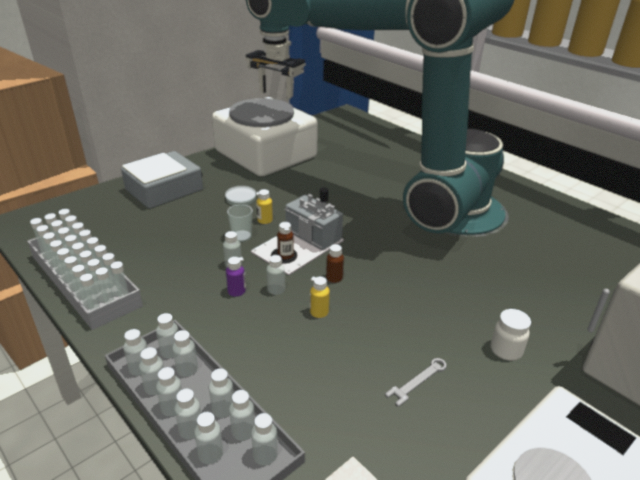

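View pics/side0.png

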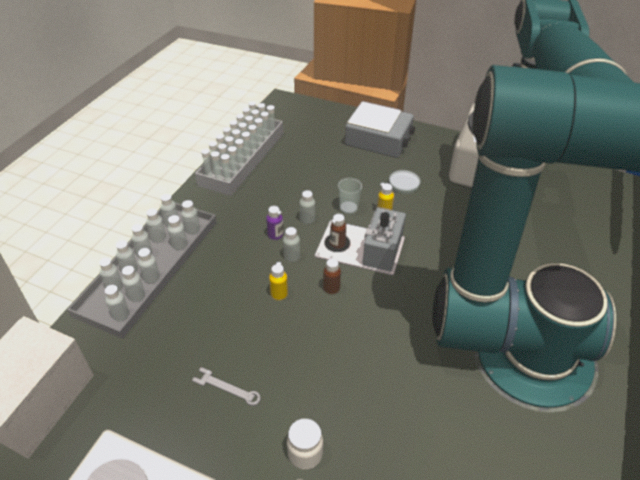

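View pics/wrist0.png

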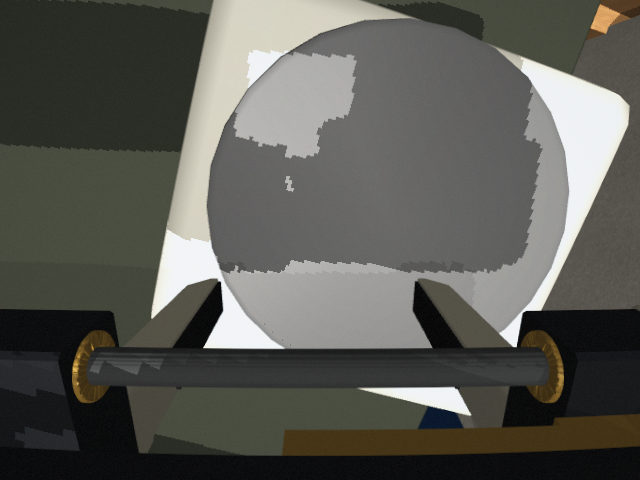

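The scene view shows the reader block at about (315,220). The amber bottle on the pad is at (286,243) in scene and (338,232) in side. There is an unlabelled amber bottle at (335,264), and yellow and purple lookalikes at (264,207), (320,298) and (235,277). I'll enlarge the area around the reader.

Run:
```python
import cv2,numpy as np
a=cv2.imread("pics/scene0.png")[170:320,210:360]; b=cv2.imread("pics/side0.png")[170:310,260:420]
cv2.imwrite("pics/cs.png",cv2.resize(a,(600,600),interpolation=cv2.INTER_CUBIC))
cv2.imwrite("pics/cd.png",cv2.resize(b,(640,560),interpolation=cv2.INTER_CUBIC))
```

```text
(no output)
```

View pics/cs.png

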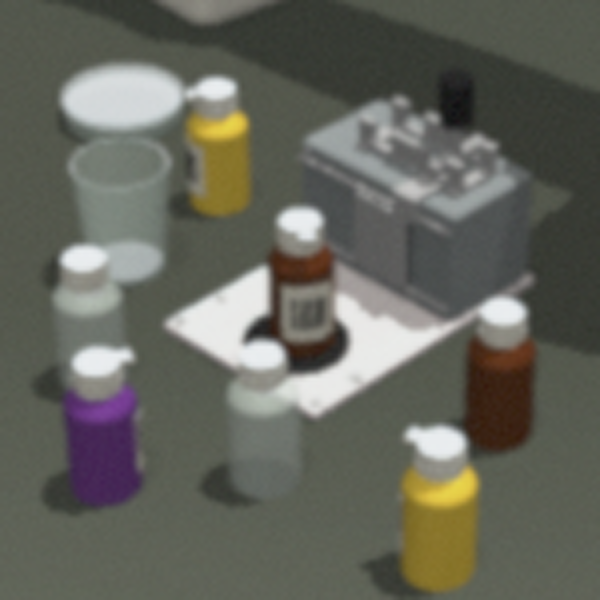

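View pics/cd.png

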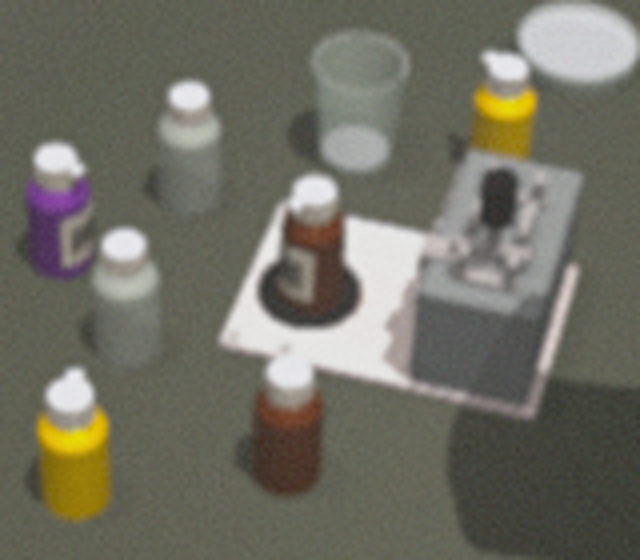

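```bash
cat > h.py <<'E'
import numpy as np,cv2,json
from plant import state,eyes,arm
def ray(m,p):
    u=np.linalg.inv(m["K"])@[p[0],p[1],1]; d=u[:2]/u[2]; rd=np.linalg.norm(d); r=rd
    for _ in range(20): r=rd/(1+m["k1"]*r*r)
    d=d*(r/rd if rd>0 else 1)
    R=m["R"]; return -R.T@m["t"], R.T@np.array([d[0],d[1],1])
def onz(m,p,z):
    c,d=ray(m,p); return c+d*(z-c[2])/d[2]
def tri(ml,pl):
    A=np.zeros((3,3));b=np.zeros(3)
    for m,p in zip(ml,pl):
        c,d=ray(m,p);d/=np.linalg.norm(d);P=np.eye(3)-np.outer(d,d);A+=P;b+=P@c
    return np.linalg.solve(A,b)
def proj(m,X):
    c=m["R"]@X+m["t"];d=c[:2]/c[2];d=d*(1+m["k1"]*(d@d));return (m["K"]@[d[0],d[1],1])[:2]
def dirang(v): return np.degrees(np.arctan2(v[1],v[0]))
E
python3 - <<'E'
from h import *
np.set_printoptions(precision=4,suppress=True)
S=eyes.camera_model("scene");D=eyes.camera_model("side")
fs=lambda x,y:(210+x/4-.375,170+y/4-.375); fd=lambda x,y:(260+x/4-.375,170+y/4-.375)
for n,a,b,z in [("captop",(300,217),(318,187),.107),("pad",(297,335),(309,287),.012),("levertop",(457,78),(499,178),.170),("label",(306,310),(300,275),.048),
  ("clearb near",(264,355),(125,243),.095),("clear far",(84,260),(189,96),.095),("amberb",(503,312),(290,372),.095),("yellow r",(442,440),(72,395),.095),("yellow back",(216,92),(509,67),.095),("purple",(98,362),(55,160),.095),("beakertop",(120,158),(360,60),.085),("dish",(122,95),(578,40),.02)]:
    print(n,tri([S,D],[fs(*a),fd(*b)]),onz(S,fs(*a),z)[:2],onz(D,fd(*b),z)[:2])
p1=onz(S,fs(303,157),.095);p2=onz(S,fs(450,222),.095);print("front edge",p1,p2,np.linalg.norm(p2-p1),dirang(p1-p2))
q1=onz(D,fd(467,155),.095);q2=onz(D,fd(415,293),.095);print(q1,q2,np.linalg.norm(q2-q1),dirang(q1-q2))
q3=onz(D,fd(582,175),.095); print(dirang(q3-q1),np.linalg.norm(q3-q1))
for c in [(165,325),(317,417),(535,280)]: print(onz(S,fs(*c),.003))
for c in [(282,200),(220,342),(535,415)]: print(onz(D,fd(*c),.003))
E
```

```text
captop [ 0.5573 -0.1539  0.1054] [ 0.5599 -0.1491] [ 0.5573 -0.1548]
pad [ 0.5608 -0.1547  0.0124] [ 0.561  -0.1536] [ 0.5614 -0.1567]
levertop [ 0.435  -0.1415  0.1677] [ 0.4391 -0.1357] [ 0.4349 -0.1415]
label [ 0.5622 -0.1411  0.0386] [ 0.5699 -0.1323] [ 0.5585 -0.1307]
clearb near [ 0.6555 -0.0667  0.0931] [ 0.6582 -0.0613] [ 0.6555 -0.0681]
clear far [ 0.6784 -0.2195  0.0914] [ 0.6821 -0.2121] [ 0.6775 -0.2183]
amberb [ 0.5167 -0.0067  0.0917] [ 0.5207 -0.0015] [ 0.5159 -0.0056]
yellow r [0.6293 0.0633 0.0928] [0.6315 0.0665] [0.6286 0.064 ]
yellow back [ 0.4857 -0.3386  0.0901] [ 0.4928 -0.3267] [ 0.4852 -0.3372]
purple [ 0.7335 -0.1236  0.0921] [ 0.736  -0.1188] [ 0.7324 -0.122 ]
beakertop [ 0.5867 -0.311   0.0862] [ 0.5862 -0.311 ] [ 0.5876 -0.314 ]
dish [ 0.4698 -0.4828  0.0163] [ 0.4743 -0.4748] [ 0.4693 -0.4806]
front edge [ 0.5007 -0.2196  0.095 ] [ 0.4785 -0.0965  0.095 ] 0.12511908454195025 -79.76076688319134
[ 0.482  -0.2369  0.095 ] [ 0.4695 -0.0997  0.095 ] 0.1378584087975364 -84.78486732984861
-171.24580835350326 0.07772840627081654
[ 0.6135 -0.2294  0.003 ]
[ 0.5991 -0.0863  0.003 ]
[ 0.3873 -0.1066  0.003 ]
[ 0.615  -0.2396  0.003 ]
[ 0.5997 -0.0929  0.003 ]
[ 0.3854 -0.1141  0.003 ]
```

```bash
cat >> h.py <<'E'
def toolR(s=None):
    from scipy.spatial.transform import Rotation as Ro
    s=s or state(); return Ro.from_euler("xyz",s["ee_rot"],degrees=True).as_matrix()
def plan(X,yaw=None):
    s=state();R=toolR(s);d=R.T@(np.array(X)-s["tool_pos"])*1000
    print("pos",s["tool_pos"].round(4),"rot",s["ee_rot"].round(2),"shift mm",d.round(1),"turn",None if yaw is None else round(-(yaw-s["ee_rot"][2]),1),"t",round(s["clock"],2),"F",s["contact_force"].round(1),"grip",round(s["grip_width"]*93,1))
E
python3 - <<'E'
from h import *
m=eyes.camera_model("wrist");s=state();R=toolR(s)
print("cam in tool",R.T@(-m["R"].T@m["t"]-s["tool_pos"]),"axis in tool",R.T@m["R"][2], "camx", R.T@m["R"][0])
plan([.558,-.155,.25],77)
E
```

```text
cam in tool [ 7.24969177e-02 -9.31215537e-05 -1.44556084e-01] axis in tool [-2.64930517e-01  8.86537083e-04  9.64267097e-01] camx [ 1.55601442e-04  9.99999604e-01 -8.76637981e-04]
pos [ 0.1915 -0.6471  0.2401] rot [-179.95   -0.     16.49] shift mm [ 491.1 -367.9   -9.6] turn -60.5 t 0.15 F [ 0.1 -1.1  0.1] grip 92.8
```

send_rows --moves '[[[93,32,-24,0,-6],[93,64,-48,0,-12],[93,96,-72,0,-18],[93,128,-96,0,-24],[93,160,-120,0,-30]]]'

```text
clock: 0.57
tool_pos: [0.3115, -0.4851, 0.2404]
ee_rot: [-180.0, -0.0, 46.8]
contact_force: [1.1, -0.4, -0.3]
grip_width: 1.001
```

```bash
python3 -c "
from h import *
plan([.558,-.155,.25],77)"
```

```text
pos [ 0.3115 -0.4851  0.2404] rot [-1.7998e+02 -1.0000e-02  4.6760e+01] shift mm [409.3 -46.6  -9.6] turn -30.2 t 0.57 F [ 1.1 -0.4 -0.3] grip 93.1
```

send_rows --moves '[[[93,40,-4,0,-6],[93,80,-8,-2,-12],[93,120,-13,-4,-18],[93,160,-18,-6,-24],[93,200,-23,-8,-30]]]'

```text
clock: 0.98
tool_pos: [0.4326, -0.324, 0.2487]
ee_rot: [180.0, 0.0, 76.8]
contact_force: [1.1, -0.6, 0.6]
grip_width: 1.0
```

```bash
python3 -c "
from h import *
plan([.558,-.155,.25],77)
cv2.imwrite('pics/w1.png',eyes.camera('wrist'))"
```

```text
pos [ 0.4326 -0.324   0.2487] rot [179.99   0.    76.78] shift mm [193.2  83.4  -1.3] turn -0.2 t 0.98 F [ 1.1 -0.6  0.6] grip 93.0
```

View pics/w1.png

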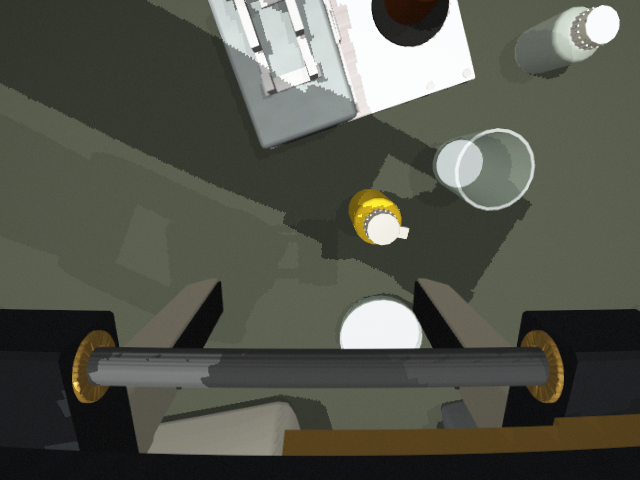

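The wrist view shows the pad at the top (410,15), the gate and lever on the left, and the yellow lookalike at (378,220). I'll move closer for a top view.

send_rows --moves '[[[93,25,20,0,0],[93,50,40,0,0],[93,75,62,0,0],[93,100,83,0,0],[93,100,83,0,0]]]'

```text
clock: 1.45
tool_pos: [0.539, -0.2451, 0.2479]
ee_rot: [-180.0, -0.1, 76.6]
contact_force: [1.2, -1.1, -1.1]
grip_width: 1.001
```

```bash
python3 -c "
from h import *
plan([.558,-.155,.25],77)
import pickle
pickle.dump(eyes.camera_model('wrist'),open('w2.pkl','wb'))
cv2.imwrite('pics/w2.png',eyes.camera('wrist'))"
```

```text
pos [ 0.539  -0.2451  0.2479] rot [-1.7998e+02 -7.0000e-02  7.6650e+01] shift mm [92.  -2.3 -2. ] turn -0.4 t 1.45 F [ 1.2 -1.1 -1.1] grip 93.1
```

View pics/w2.png

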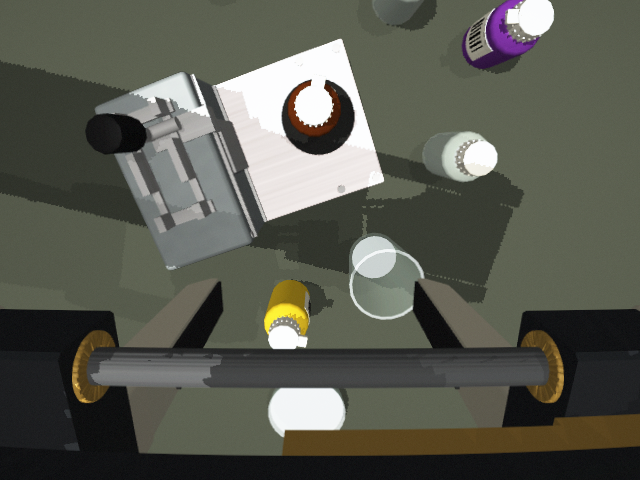

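The sample is on the pad at (317,110), with its lip at about (319,83). The block is to the left with the lever grip at (115,133). I'll enlarge to confirm and measure.

Run:
```python
import cv2
a=cv2.imread("pics/w2.png")[60:170,260:370]
cv2.imwrite("pics/w2c.png",cv2.resize(a,(550,550),interpolation=cv2.INTER_CUBIC))
a=cv2.imread("pics/w2.png")[25:285,70:400]
cv2.imwrite("pics/w2d.png",cv2.resize(a,(660,520),interpolation=cv2.INTER_CUBIC))
```

```text
(no output)
```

View pics/w2c.png

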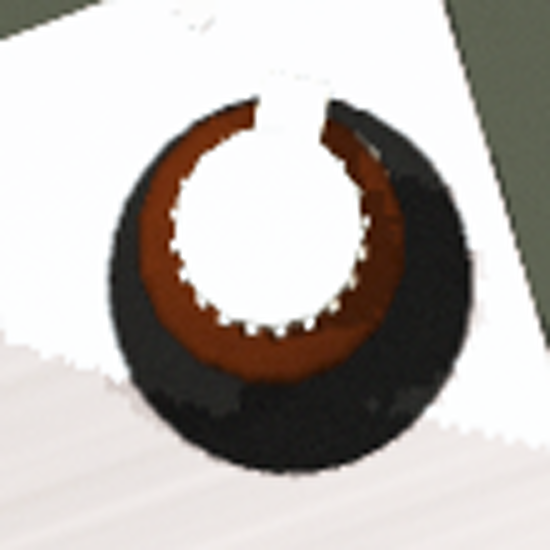

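View pics/w2d.png

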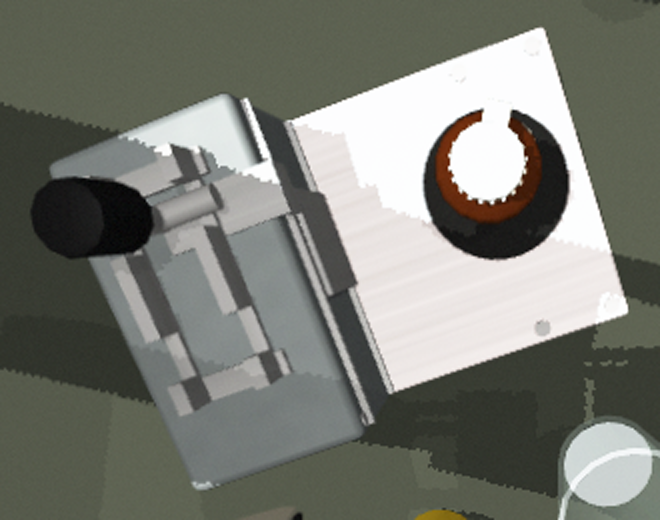

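Run:
```python
from h import *
import pickle
np.set_printoptions(precision=4,suppress=True)
m=pickle.load(open("w2.pkl","rb"))
c=lambda x,y:(260+x/5-.4,60+y/5-.4); d=lambda x,y:(70+x/2-.25,25+y/2-.25)
im=cv2.imread("pics/w2.png")
# pad: dark/brown blob on white
hsv=cv2.cvtColor(im,cv2.COLOR_BGR2HSV); mask=((im.max(2)<110)|((hsv[...,1]>150))).astype(np.uint8)
sub=np.zeros_like(mask);sub[70:165,270:365]=mask[70:165,270:365]
n,lab,st,_=cv2.connectedComponentsWithStats(sub);i=1+st[1:,4].argmax();cn,_=cv2.findContours((lab==i).astype(np.uint8),0,1)
h=cv2.convexHull(max(cn,key=len));P=np.array([onz(m,p[0],.012)[:2] for p in h]);(px,py),r=cv2.minEnclosingCircle((P*1000).astype(np.float32));print("pad",px,py,r)
# cap by mask near-white with circle through serrated edges
E_=[(173,232),(180,275),(203,306),(248,332),(282,335),(312,326),(340,308),(363,262),(372,222),(355,170)]
Q=np.array([onz(m,c(*p),.107)[:2] for p in E_])*1000
A=np.c_[2*Q,np.ones(len(Q))];s=np.linalg.lstsq(A,(Q**2).sum(1),rcond=None)[0];cc=s[:2];print("cap",cc,"r",np.sqrt(s[2]+cc@cc))
for z in(.105,.107):
  l=[onz(m,c(*p),z)[:2]*1000 for p in[(257,128),(261,98),(322,130),(330,98)]]
  print("lip edges",l,"edge dirs",dirang(l[1]-l[0]),dirang(l[3]-l[2]),"mid dir",dirang(sum(l)/4-cc))
W=lambda p,z:onz(m,d(*p),z)
for nme,a,b,z in[("plate -y",(290,120),(545,28),.006),("plate +y",(393,390),(628,305),.006),("plate front",(545,28),(628,305),.006),("block front",(230,95),(363,433),.095),("block back",(50,172),(202,488),.095)]:
  A_,B_=W(a,z),W(b,z);print(nme,A_[:2],B_[:2],dirang(B_-A_),np.linalg.norm(B_-A_))
print("lever top",W((72,217),.170))
```

```text
pad 559.9114990234375 -153.70590209960938 35.71518325805664
cap [ 557.9265 -150.4411] r 14.598170447965314
lip edges [array([ 559.2414, -135.8215]), array([ 560.7694, -131.956 ]), array([ 568.3655, -138.2673]), array([ 570.4892, -134.2587])] edge dirs 68.43263676015441 62.08660535276333 mid dir 66.15957996151262
lip edges [array([ 559.2114, -136.0862]), array([ 560.7287, -132.2476]), array([ 568.272, -138.515]), array([ 570.3809, -134.5342])] edge dirs 68.43263676015326 62.0866053527641 mid dir 65.99733641706229
plate -y [ 0.4692 -0.1   ] [ 0.5995 -0.0887] 4.950036880467502 0.13083579597279205
plate +y [ 0.4828 -0.2423] [ 0.613 -0.227] 6.71558459934079 0.13100571614570966
plate front [ 0.5995 -0.0887] [ 0.613 -0.227] -84.46285451383305 0.13892417217575875
block front [ 0.4695 -0.1029] [ 0.4824 -0.2413] -84.66154795087442 0.13895607941634405
block back [ 0.392  -0.1118] [ 0.4082 -0.2488] -83.25121815691742 0.1379534737505758
lever top [ 0.4349 -0.141   0.17  ]
```

```bash
python3 -c "
from h import *
plan([.5585,-.152,.15],66)"
```

```text
pos [ 0.5374 -0.2464  0.2479] rot [-1.7994e+02 -3.0000e-02  7.6650e+01] shift mm [96.7 -1.2 98. ] turn 10.6 t 1.5 F [-0.4  0.3 -0.2] grip 92.8
```

send_rows --moves '[[[93,30,0,0,4],[93,60,0,10,8],[93,96,0,40,10.5],[93,96,0,75,10.5],[93,96,0,95,10.5]]]'

```text
clock: 1.92
tool_pos: [0.5572, -0.1534, 0.1501]
ee_rot: [-179.9, 0.0, 66.1]
contact_force: [0.5, 0.2, -1.2]
grip_width: 1.002
```

Run:
```python
from h import *
plan([.5585,-.152,.069],66)
m=eyes.camera_model('wrist')
ps=[]
for k in range(2):
    plan([.5585,-.152,.069],66)
    im=eyes.camera('wrist')
cv2.imwrite('pics/w3.png',im)
cv2.imwrite('pics/s3.png',cv2.resize(eyes.camera('side')[130:300,250:450],(800,680),interpolation=cv2.INTER_CUBIC)[:600])
plan([.5585,-.152,.069],66)
```

```text
pos [ 0.5572 -0.1534  0.1501] rot [-1.7985e+02  2.0000e-02  6.6050e+01] shift mm [ 1.8  0.8 81.1] turn 0.1 t 1.92 F [ 0.5  0.2 -1.2] grip 93.2
pos [ 0.5572 -0.1534  0.1501] rot [-1.7985e+02  2.0000e-02  6.6050e+01] shift mm [ 1.8  0.8 81.1] turn 0.1 t 1.92 F [ 0.5  0.2 -1.2] grip 93.2
pos [ 0.5561 -0.1538  0.1469] rot [-1.7961e+02  5.0000e-02  6.6030e+01] shift mm [ 2.7  2.  77.9] turn 0.0 t 1.97 F [-0.5 -0.5 -5. ] grip 92.7
pos [ 0.5575 -0.1551  0.1528] rot [-1.7986e+02  2.0000e-02  6.5970e+01] shift mm [ 3.3 -0.2 83.8] turn -0.0 t 2.07 F [-0.4 -0.5  1.4] grip 92.8
```

View pics/w3.png

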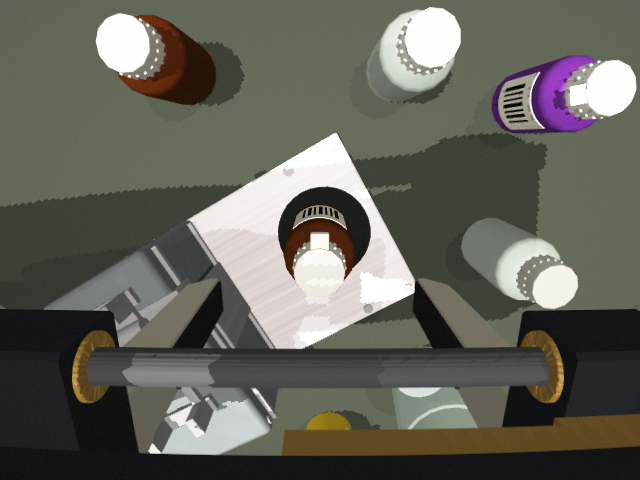

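View pics/s3.png

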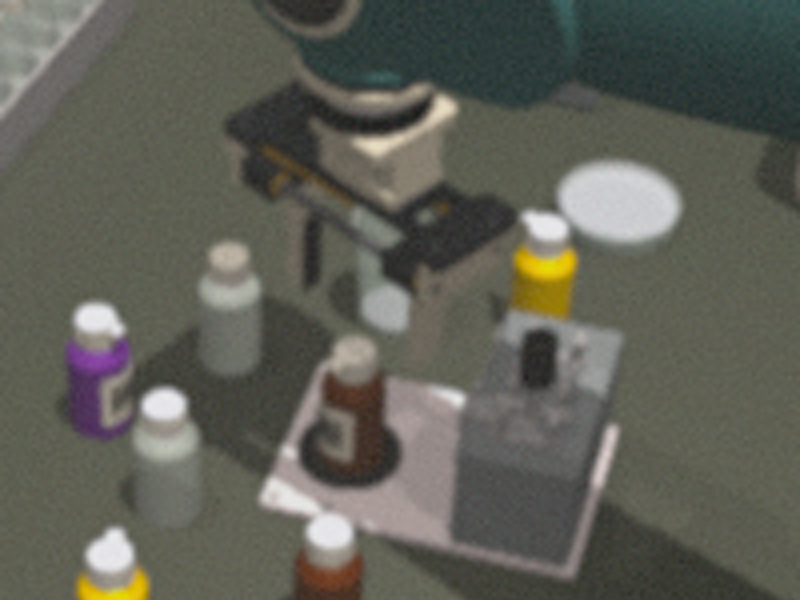

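Lip at (319,240) lines up with the cap at (320,270), so the label's direction matches tool x at 66°. The jaws straddle it well. Descending.

send_rows --moves '[[[93,2,0,25,0],[93,2,0,50,0],[93,2,0,75,0],[93,2,0,81,0],[93,2,0,81,0]]]'

```text
clock: 2.48
tool_pos: [0.559, -0.1535, 0.0729]
ee_rot: [-179.9, 0.0, 65.9]
contact_force: [0.9, -0.0, 0.5]
grip_width: 0.999
```

send_rows --moves '[[[40,0,0,0,0],[40,0,0,0,0],[40,0,0,0,0],[40,0,0,0,0],[40,0,0,0,0]]]'

```text
clock: 2.9
tool_pos: [0.5596, -0.153, 0.0735]
ee_rot: [179.9, -0.0, 66.0]
contact_force: [-1.1, -0.3, -0.6]
grip_width: 0.691
```

Run:
```python
from h import *
plan([.5585,-.152,.069],185.6)
cv2.imwrite('pics/w4.png',eyes.camera('wrist'))
```

```text
pos [ 0.5596 -0.153   0.0735] rot [ 1.7994e+02 -1.0000e-02  6.5990e+01] shift mm [ 0.5 -1.4  4.5] turn -119.6 t 2.9 F [-1.1 -0.3 -0.6] grip 64.3
```

View pics/w4.png

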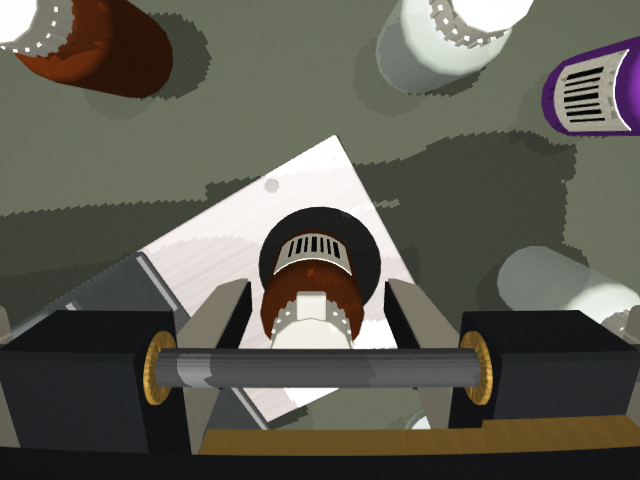

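send_rows --moves '[[[40,0,0,2,0],[40,0,0,3,0],[40,0,0,3,0],[40,0,0,3,0],[40,0,0,3,0]]]'

```text
clock: 3.37
tool_pos: [0.5592, -0.1528, 0.0694]
ee_rot: [-180.0, 0.0, 66.0]
contact_force: [-0.6, -0.3, -1.9]
grip_width: 0.468
```

send_rows --moves '[[[40,0,0,0,0],[40,0,0,0,0],[40,0,0,0,0]]]'

```text
clock: 3.62
tool_pos: [0.5593, -0.1529, 0.0696]
ee_rot: [-180.0, 0.0, 66.0]
contact_force: [-0.0, 0.2, -1.2]
grip_width: 0.47
```

Run:
```python
from h import *
plan([.5585,-.152,.069],185.6)
im=eyes.camera('wrist');cv2.imwrite('pics/w5.png',im)
plan([.5585,-.152,.069],185.6)
```

```text
pos [ 0.5593 -0.1529  0.0696] rot [-180.      0.     65.99] shift mm [ 0.5 -1.1  0.6] turn -119.6 t 3.62 F [-0.   0.2 -1.2] grip 43.8
pos [ 0.5593 -0.1529  0.0696] rot [-180.     -0.     65.99] shift mm [ 0.5 -1.1  0.6] turn -119.6 t 3.67 F [ 0.8 -0.1 -1.8] grip 43.6
```

View pics/w5.png

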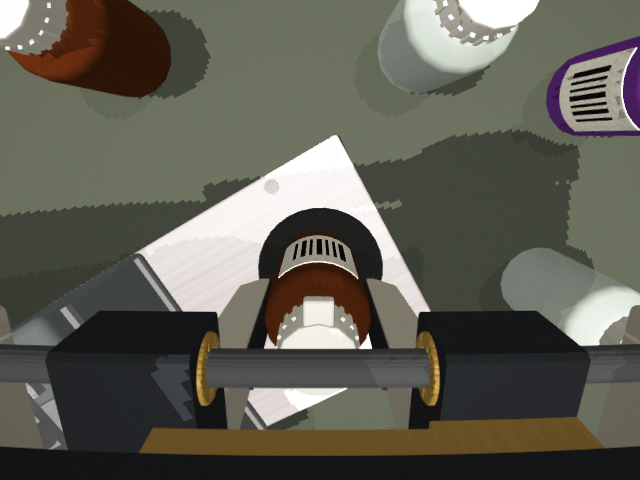

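send_rows --moves '[[[40,0,0,0,-4],[40,0,0,0,-10],[40,0,0,0,-16],[40,0,0,0,-22],[40,0,0,0,-28]]]'

```text
clock: 4.08
tool_pos: [0.5592, -0.1529, 0.0696]
ee_rot: [-180.0, -0.0, 94.3]
contact_force: [0.6, -0.4, -1.4]
grip_width: 0.469
```

send_rows --moves '[[[40,0,0,0,-6],[40,0,0,0,-12],[40,0,0,0,-18],[40,0,0,0,-24],[40,0,0,0,-30]]]'

```text
clock: 4.5
tool_pos: [0.5593, -0.1529, 0.0697]
ee_rot: [180.0, 0.0, 124.3]
contact_force: [-0.3, 0.4, -2.2]
grip_width: 0.47
```

send_rows --moves '[[[40,0,0,0,-6],[40,0,0,0,-12],[40,0,0,0,-18],[40,0,0,0,-24],[40,0,0,0,-30]]]'

```text
clock: 4.92
tool_pos: [0.5593, -0.1529, 0.0697]
ee_rot: [180.0, 0.0, 154.3]
contact_force: [-0.5, -0.3, -1.2]
grip_width: 0.469
```

send_rows --moves '[[[40,0,0,0,-6],[40,0,0,0,-12],[40,0,0,0,-18],[40,0,0,0,-24],[40,0,0,0,-30]]]'

```text
clock: 5.33
tool_pos: [0.5593, -0.1529, 0.0696]
ee_rot: [180.0, -0.0, -175.7]
contact_force: [0.6, -0.6, -2.1]
grip_width: 0.467
```

send_rows --moves '[[[40,0,0,0,-1.6],[40,0,0,0,-1.6],[40,0,0,0,-1.6]]]'

```text
clock: 5.58
tool_pos: [0.5593, -0.1529, 0.0696]
ee_rot: [-180.0, 0.0, -174.5]
contact_force: [-0.4, 0.2, -0.9]
grip_width: 0.468
```

Run:
```python
from h import *
plan([.559,-.153,.069],185.6)
import pickle
pickle.dump(eyes.camera_model('wrist'),open('w6.pkl','wb'))
im=eyes.camera('wrist');cv2.imwrite('pics/w6.png',im)
plan([.559,-.153,.069],185.6)
```

```text
pos [ 0.5593 -0.1529  0.0696] rot [-180.     0.  -174.5] shift mm [ 0.3 -0.1  0.6] turn -360.1 t 5.58 F [-0.4  0.2 -0.9] grip 43.5
pos [ 0.5593 -0.1529  0.0697] rot [ 180.     0.  -174.5] shift mm [ 0.3 -0.1  0.7] turn -360.1 t 5.63 F [ 0.9  0.6 -0.8] grip 43.6
```

View pics/w6.png

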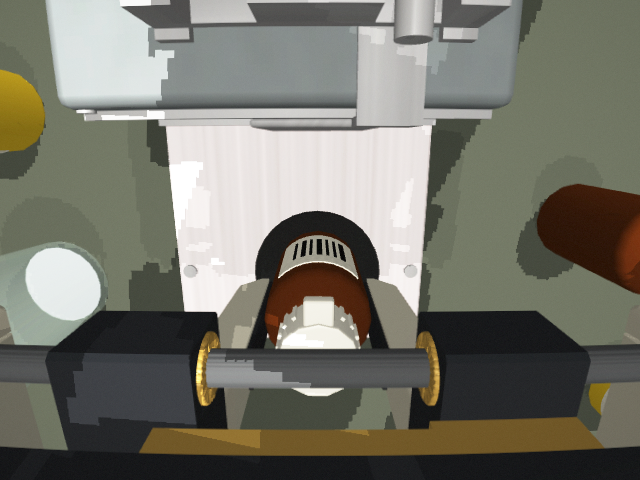

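The sample is turned. The label's bars at (318,250) now point at the block, whose front edge is almost level in the picture. I'll measure the remaining angle.

Run:
```python
from h import *
import pickle
m=pickle.load(open("w6.pkl","rb"));im=cv2.imread("pics/w6.png")
cv2.imwrite("pics/w6a.png",cv2.resize(im[60:330,120:520],(800,540),interpolation=cv2.INTER_CUBIC))
g=cv2.cvtColor(im,cv2.COLOR_BGR2GRAY).astype(float)
# plate side edges: per-row, strongest horizontal gradient near guesses
def side(f,rows,sgn):
    P=[]
    for y in rows:
        x0=int(f(y));w=g[y,x0-9:x0+10];d=sgn*np.diff(w);k=d.argmax()
        if d[k]>40:P.append(onz(m,(x0-9+k+.5,y),.006)[:2])
    P=np.array(P);v=cv2.fitLine(P.astype(np.float32)*1000,cv2.DIST_HUBER,0,.01,.01).ravel();print(len(P),np.degrees(np.arctan2(v[1],v[0]))%180,P[0],P[-1]);return P
side(lambda y:167+(y-126)*16/194,range(200,300,2),1)
side(lambda y:431-(y-126)*19/174,range(135,290,2),-1)
for a,b in[((65,108),(505,106)),((85,118),(492,113)),((167,126),(431,126))]:
    for z in(.08,.095): print(z,dirang(onz(m,b,z)-onz(m,a,z)))
```

```text
50 5.8135085 [ 0.52635113 -0.23984485] [ 0.58652561 -0.23362851]
78 5.680458 [ 0.47701649 -0.09933356] [ 0.56657423 -0.09029985]
0.08 95.5554561568111
0.095 95.5554561568111
0.08 96.01824518961963
0.095 96.01824518961962
0.08 95.41806439142405
0.095 95.41806439142402
```

View pics/w6a.png

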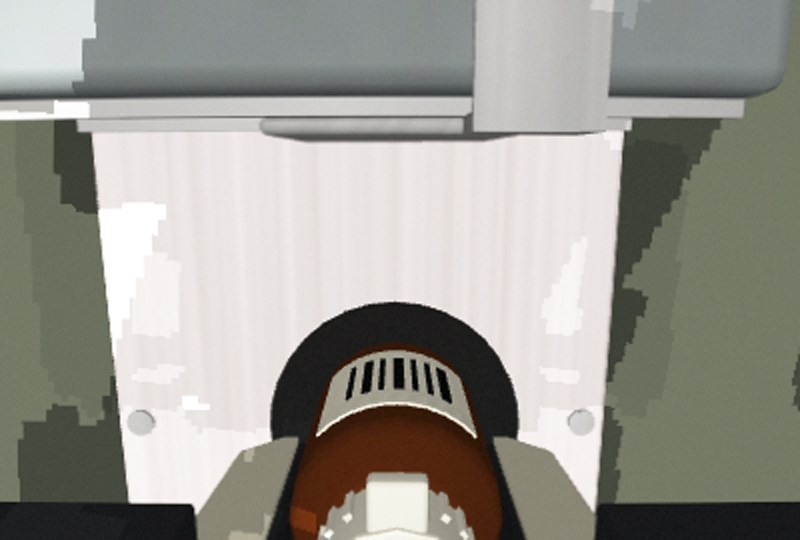

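Plate edges give the window axis as 185.7°, the tool is at 185.5°, and label, bars and lip are centred on it within about 1°. Releasing.

send_rows --moves '[[[80,0,0,0,0],[80,0,0,0,0],[80,0,0,0,0],[80,0,0,0,0],[80,0,0,0,0]]]'

```text
clock: 6.05
tool_pos: [0.5593, -0.1529, 0.0697]
ee_rot: [-180.0, 0.0, -174.4]
contact_force: [-0.9, -0.9, 0.2]
grip_width: 0.778
```

send_rows --moves '[[[80,0,0,0,0],[80,0,0,-20,0],[80,0,0,-55,0],[80,0,0,-90,0],[80,0,0,-120,0]]]'

```text
clock: 6.47
tool_pos: [0.5592, -0.1529, 0.1919]
ee_rot: [-180.0, 0.0, -174.4]
contact_force: [1.2, 0.3, 0.7]
grip_width: 0.86
```

send_rows --moves '[[[80,0,0,-20,0],[80,0,0,-30,0],[80,0,0,-30,0]]]'

```text
clock: 6.72
tool_pos: [0.5598, -0.1531, 0.2218]
ee_rot: [-179.9, 0.2, -174.4]
contact_force: [-0.2, 0.5, -0.0]
grip_width: 0.864
```

Run:
```python
from h import *
plan([.434,-.1411,.22],185.6)
import pickle
pickle.dump(eyes.camera_model('wrist'),open('w7.pkl','wb'))
im=eyes.camera('wrist');cv2.imwrite('pics/w7.png',im)
```

```text
pos [ 0.5598 -0.1531  0.2218] rot [-1.7993e+02  1.7000e-01 -1.7441e+02] shift mm [124.1  24.2   1.4] turn -360.0 t 6.72 F [-0.2  0.5 -0. ] grip 80.4
```

View pics/w7.png

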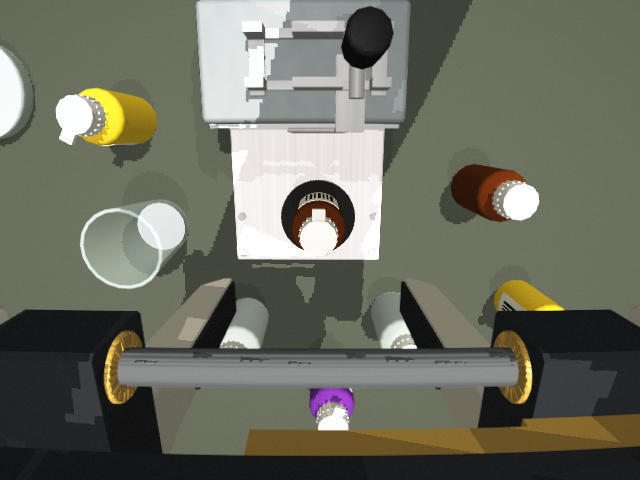

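The bottle stands upright and the lip at (319,215) points at the block. The lever grip's top is at about (371,28). I'll measure both.

Run:
```python
from h import *
import pickle
m=pickle.load(open("w7.pkl","rb"));im=cv2.imread("pics/w7.png")
cv2.imwrite("pics/w7a.png",np.hstack([cv2.resize(im[0:130,330:430],(400,520),interpolation=cv2.INTER_CUBIC),cv2.resize(im[160:290,270:370],(400,520),interpolation=cv2.INTER_CUBIC)]))
for p in[(371,28),(373,30)]: print(onz(m,p,.170))
print("lip/cap", dirang(onz(m,(319,212),.107)-onz(m,(319.5,237),.107)))
```

```text
[ 0.43163242 -0.140104    0.17      ]
[ 0.4324147  -0.13903287  0.17      ]
lip/cap -173.2163051843713
```

View pics/w7a.png

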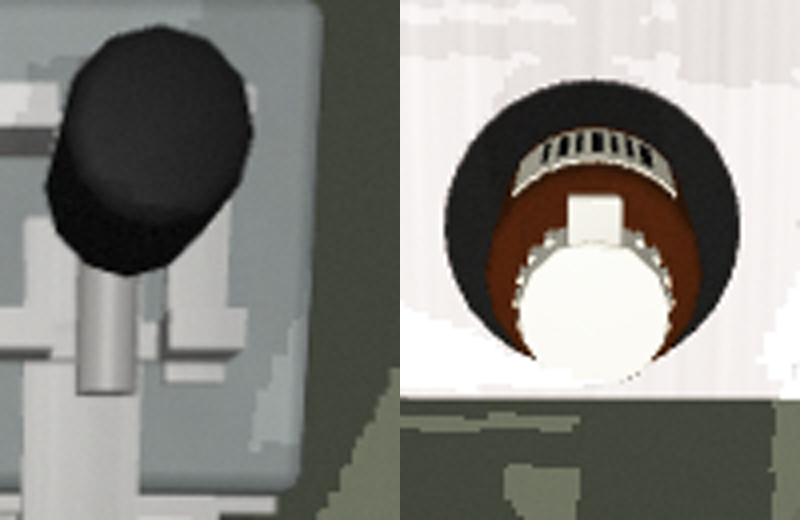

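send_rows --moves '[[[60,30,6,0,0],[60,65,12,0,0],[60,100,20,0,0],[60,124,24,0,0],[60,124,24,0,0]]]'

```text
clock: 7.18
tool_pos: [0.4303, -0.1406, 0.2179]
ee_rot: [180.0, -0.1, -174.4]
contact_force: [-0.6, 1.0, 0.4]
grip_width: 0.652
```

Run:
```python
from h import *
plan([.433,-.1408,.158],185.6)
cv2.imwrite('pics/w8.png',eyes.camera('wrist'))
S=eyes.camera('scene');cv2.imwrite('pics/s8.png',cv2.resize(S[130:280,230:380],(600,600),interpolation=cv2.INTER_CUBIC))
plan([.433,-.1408,.158],185.6)
```

```text
pos [ 0.4303 -0.1406  0.2179] rot [ 1.7997e+02 -1.0000e-01 -1.7444e+02] shift mm [-2.8 -0.5 59.9] turn -360.0 t 7.18 F [-0.6  1.   0.4] grip 60.6
pos [ 0.433  -0.141   0.2184] rot [ 1.7998e+02 -4.0000e-02 -1.7444e+02] shift mm [-0.1  0.2 60.4] turn -360.0 t 7.28 F [-0.2  0.8  0.1] grip 60.2
```

View pics/w8.png

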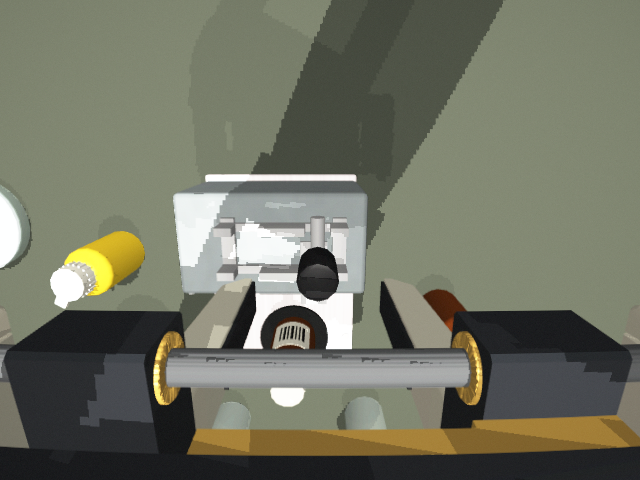

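View pics/s8.png

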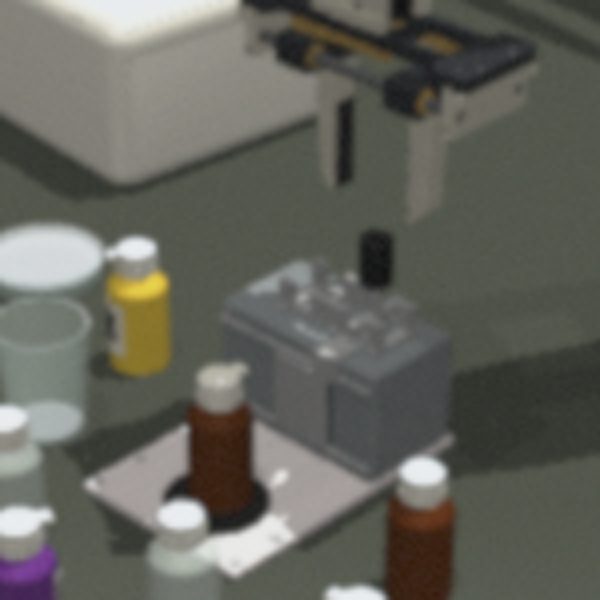

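Lever grip is centred between the fingers, at (318,280) in wrist. Descending and closing on it.

send_rows --moves '[[[60,0,0,20,0],[60,0,0,40,0],[60,0,0,56,0],[60,0,0,59,0],[50,0,0,59,0]]]'

```text
clock: 7.7
tool_pos: [0.4335, -0.1409, 0.1589]
ee_rot: [179.9, -0.2, -174.4]
contact_force: [0.5, 0.3, 0.4]
grip_width: 0.61
```

send_rows --moves '[[[15,0,0,0,0],[15,0,0,0,0],[15,0,0,0,0],[15,0,0,0,0],[15,0,0,0,0]]]'

```text
clock: 8.12
tool_pos: [0.4337, -0.1411, 0.1611]
ee_rot: [-180.0, 0.0, -174.4]
contact_force: [-0.1, 1.0, -0.0]
grip_width: 0.267
```

send_rows --moves '[[[15,0,0,0,0],[15,0,0,0,0],[15,0,0,0,0],[15,0,0,0,0]]]'

```text
clock: 8.45
tool_pos: [0.4337, -0.1411, 0.161]
ee_rot: [-180.0, 0.0, -174.4]
contact_force: [-0.5, -0.4, 5.6]
grip_width: 0.252
```

Run:
```python
from h import *
plan([.433,-.1408,.158],185.6)
cv2.imwrite('pics/w9.png',eyes.camera('wrist'))
```

```text
pos [ 0.4337 -0.1411  0.161 ] rot [-1.7998e+02  3.0000e-02 -1.7441e+02] shift mm [0.6 0.4 3. ] turn -360.0 t 8.45 F [-0.5 -0.4  5.6] grip 23.4
```

View pics/w9.png

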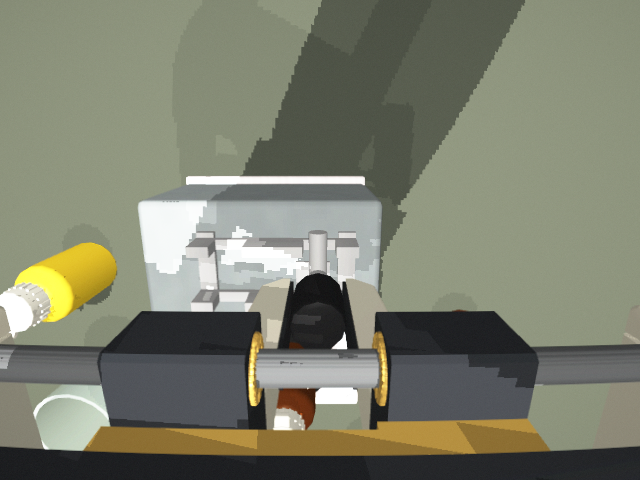

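Gripped (23.4 mm wide against the 24 mm given). Lifting 20 mm.

send_rows --moves '[[[15,0,0,-4,0],[15,0,0,-9,0],[15,0,0,-14,0],[15,0,0,-19,0],[15,0,0,-19,0]]]'

```text
clock: 8.92
tool_pos: [0.4337, -0.1411, 0.1808]
ee_rot: [-180.0, 0.0, -174.4]
contact_force: [0.6, 1.3, -0.5]
grip_width: 0.256
```

send_rows --moves '[[[15,0,-8,0,0],[15,0,-18,0,0],[15,0,-28,0,0],[15,0,-38,0,0],[15,0,-46,0,0]]]'

```text
clock: 9.33
tool_pos: [0.4381, -0.1883, 0.1794]
ee_rot: [180.0, -0.0, -174.4]
contact_force: [4.8, 2.3, -2.4]
grip_width: 0.255
```

Run:
```python
from h import *
plan([.4337+.0993*.05,-.1411-.9951*.05,.161],185.6)
cv2.imwrite('pics/w10.png',eyes.camera('wrist'))
```

```text
pos [ 0.4381 -0.1883  0.1794] rot [ 179.99   -0.   -174.45] shift mm [-0.3 -2.6 18.4] turn -360.0 t 9.33 F [ 4.8  2.3 -2.4] grip 23.7
```

View pics/w10.png

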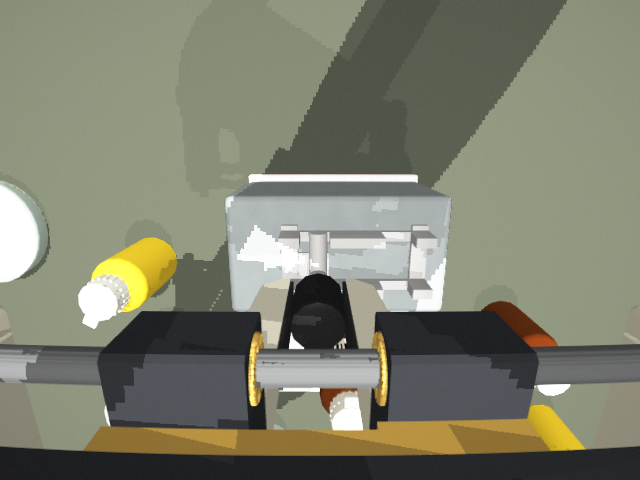

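send_rows --moves '[[[15,0,-2.5,0,0],[15,0,-2.5,0,0],[15,0,-2.5,4,0],[15,0,-2.5,8,0],[15,0,-2.5,10,0]]]'

```text
clock: 9.8
tool_pos: [0.4382, -0.1895, 0.1689]
ee_rot: [-180.0, -0.0, -174.4]
contact_force: [5.6, -0.8, -1.3]
grip_width: 0.255
```

send_rows --moves '[[[15,0,0,3,0],[15,0,0,6,0],[15,0,0,7,0],[15,0,0,7,0]]]'

```text
clock: 10.13
tool_pos: [0.4382, -0.1893, 0.1621]
ee_rot: [180.0, -0.0, -174.4]
contact_force: [5.3, -0.4, -1.5]
grip_width: 0.25
```

Run:
```python
from h import *
plan([.4337+.0993*.05,-.1411-.9951*.05,.161],185.6)
```

```text
pos [ 0.4382 -0.1893  0.1621] rot [ 1.7999e+02 -1.0000e-02 -1.7440e+02] shift mm [-0.3 -1.6  1.1] turn -360.0 t 10.13 F [ 5.3 -0.4 -1.5] grip 23.3
```

Down to within 1 mm of the start height with little force, so the pin is in the second notch. Releasing so it drops the rest, then rising.

send_rows --moves '[[[60,0,0,0,0],[60,0,0,0,0],[60,0,0,0,0],[60,0,0,0,0],[60,0,0,0,0]]]'

```text
clock: 10.55
tool_pos: [0.4381, -0.1893, 0.1626]
ee_rot: [180.0, -0.0, -174.4]
contact_force: [0.8, -0.3, 0.3]
grip_width: 0.562
```

send_rows --moves '[[[60,0,0,-10,0],[60,0,0,-35,0],[60,0,0,-70,0],[60,0,0,-105,0],[60,0,0,-120,0]]]'

```text
clock: 10.97
tool_pos: [0.4386, -0.1895, 0.2881]
ee_rot: [-179.8, 0.2, -174.4]
contact_force: [0.2, 0.4, 0.9]
grip_width: 0.643
```

send_rows --moves '[[[60,-35,0,0,0],[60,-70,0,0,0],[60,-100,0,0,0],[60,-120,0,0,0],[60,-120,0,0,0]]]'

```text
clock: 11.38
tool_pos: [0.5602, -0.1771, 0.2819]
ee_rot: [180.0, -0.1, -174.3]
contact_force: [0.2, 0.2, -1.7]
grip_width: 0.644
```

Run:
```python
from h import *
import pickle
plan([.56,-.15,.28],185.6)
pickle.dump(eyes.camera_model('wrist'),open('w11.pkl','wb'))
cv2.imwrite('pics/w11.png',eyes.camera('wrist'))
a=eyes.camera('scene');b=eyes.camera('side');cv2.imwrite('pics/s11.png',a);cv2.imwrite('pics/d11.png',b)
cv2.imwrite('pics/sd11.png',np.hstack([cv2.resize(a[170:320,230:330],(400,600),interpolation=cv2.INTER_CUBIC),cv2.resize(b[170:320,310:410],(400,600),interpolation=cv2.INTER_CUBIC)]))
```

```text
pos [ 0.5602 -0.1771  0.2819] rot [ 1.7995e+02 -6.0000e-02 -1.7434e+02] shift mm [-2.5 27.   1.9] turn -359.9 t 11.38 F [ 0.2  0.2 -1.7] grip 59.9
```

View pics/w11.png

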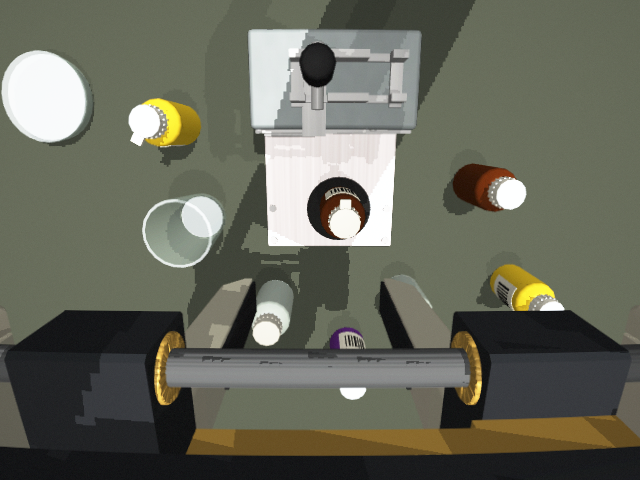

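View pics/sd11.png

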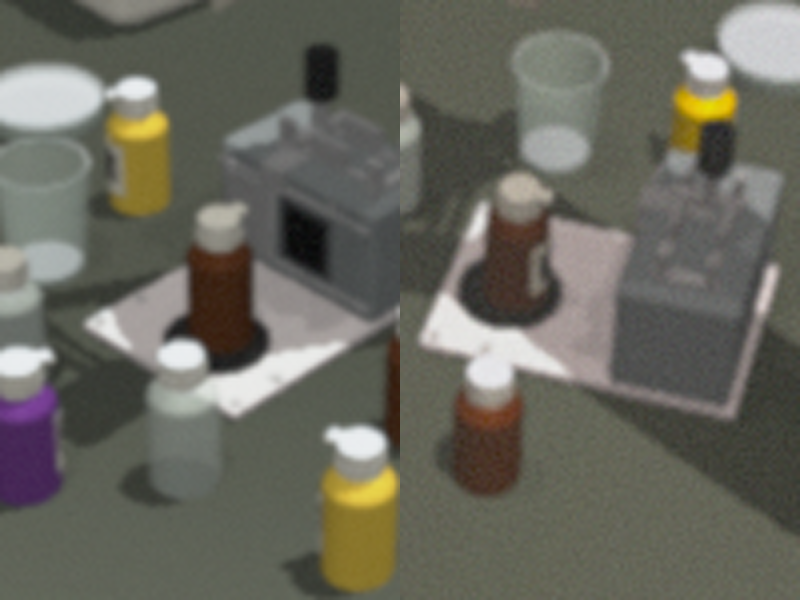

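The window is now uncovered in the scene view (305,240 in the crop), and the lever is at the other notch. I'll check its height by triangulation, the label angle and the bystanders.

Run:
```python
from h import *
import pickle
np.set_printoptions(precision=4,suppress=True)
S=eyes.camera_model("scene");D=eyes.camera_model("side");m=pickle.load(open("w11.pkl","rb"))
def gtop(im,roi):  # black grip: top-of-blob & centre column
    x0,y0,x1,y1=roi;g=im[y0:y1,x0:x1].max(2);k=(g<62).astype(np.uint8)
    n,l,st,c=cv2.connectedComponentsWithStats(k);i=1+st[1:,4].argmax();return (c[i]+[x0,y0]).round(2),st[i]
L=lambda f:cv2.imread("pics/"+f+".png")
a0,b0=gtop(L("scene0"),(314,184,336,204)),gtop(L("side0"),(376,208,394,228))
a1,b1=gtop(L("s11"),(300,178,320,197)),gtop(L("d11"),(380,196,398,216))
print(a0,b0,a1,b1)
X0=tri([S,D],[a0[0],b0[0]]);X1=tri([S,D],[a1[0],b1[0]]);print("grip centre before",X0,"after",X1,"move",X1-X0,np.linalg.norm((X1-X0)[:2]))
im=L("w11")
cv2.imwrite("pics/w11a.png",np.hstack([cv2.resize(im[20:145,270:350],(400,600),interpolation=cv2.INTER_CUBIC),cv2.resize(im[165:245,300:380],(400,600),interpolation=cv2.INTER_CUBIC)]))
for n in("scene","side"):
    A,B=L(n+"0"),L({"scene":"s11","side":"d11"}[n]);d=cv2.blur(cv2.absdiff(A,B).max(2),(3,3))>45
    nn,l,st,c=cv2.connectedComponentsWithStats(d.astype(np.uint8));print(n,[(c[i].round().astype(int).tolist(),int(st[i,4])) for i in range(1,nn) if st[i,4]>25])
```

```text
(array([325.37, 192.27]), array([  0,   0,  22,  20, 369], dtype=int32)) (array([383.96, 219.92]), array([ 5,  6,  7, 13, 74], dtype=int32)) (array([310.  , 187.88]), array([  6,   3,   9,  15, 121], dtype=int32)) (array([388.7 , 206.72]), array([ 5,  5,  9, 13, 86], dtype=int32))
grip centre before [ 0.4328 -0.1359  0.1574] after [ 0.4385 -0.192   0.1505] move [ 0.0057 -0.0561 -0.0069] 0.056375255854904306
scene [([259, 5], 216), ([280, 2], 92), ([364, 11], 1495), ([410, 4], 36), ([432, 8], 620), ([449, 39], 468), ([552, 25], 5012), ([273, 16], 112), ([250, 32], 637), ([289, 37], 333), ([365, 45], 2778), ([280, 48], 508), ([251, 56], 48), ([265, 57], 30), ([447, 77], 2115), ([539, 94], 3526), ([275, 77], 650), ([276, 102], 382), ([255, 116], 223), ([281, 132], 1023), ([435, 133], 578), ([519, 165], 819), ([453, 175], 445), ([496, 168], 52), ([448, 191], 120), ([421, 189], 91), ([522, 188], 58), ([324, 195], 96), ([443, 206], 118), ([486, 216], 492), ([517, 216], 768), ([315, 216], 179), ([463, 212], 38), ([305, 228], 149), ([285, 225], 61), ([495, 232], 27), ([230, 234], 51), ([268, 247], 273), ([295, 249], 381)]
side [([566, 56], 7259), ([417, 93], 14790), ([485, 85], 92), ([626, 169], 800), ([568, 169], 141), ([590, 185], 99), ([619, 197], 266), ([307, 194], 56), ([488, 262], 6877), ([593, 236], 2979), ([388, 207], 115), ([359, 239], 796), ([337, 218], 85), ([384, 220], 45), ([393, 231], 202), ([324, 236], 58), ([581, 270], 898), ([335, 238], 73), ([380, 239], 27), ([398, 255], 47), ([557, 310], 916), ([614, 319], 107), ([435, 326], 60), ([515, 363], 494), ([592, 353], 171), ([575, 364], 29), ([554, 373], 193), ([509, 384], 721), ([492, 404], 2697)]
```

View pics/w11a.png

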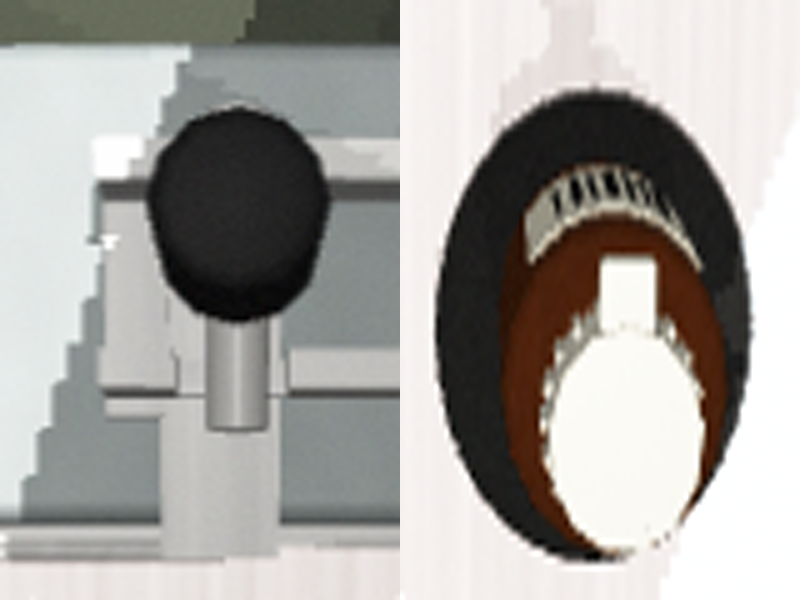

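View pics/d11.png

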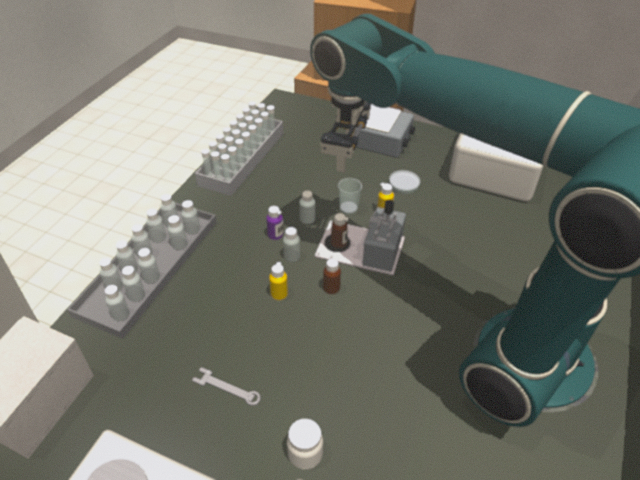

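Grip centre now triangulates to (0.4385, -0.192, 0.1505). That matches the expected lever-down height of 0.1525; lifted out of the notch it would be at least 0.166. In the crop, the stem sits in the gap of the gate. The only changes near the bench are the sample, lever, shutter and shadows. Handing in.

```bash
python3 -c "
from h import *
plan([.56,-.15,.28]);print(arm.sign_off())"
```

```text
pos [ 0.5573 -0.1776  0.2828] rot [ 1.7999e+02 -3.0000e-02 -1.7440e+02] shift mm [-5.4 27.2  2.8] turn None t 11.53 F [-1.  -0.2  0.3] grip 59.9
the job is handed in; nothing more can be done
None
```

I turned the sample bottle about 119.6° on the pad so its label faces the window. Then I lifted the shutter lever, moved it 50 mm along and dropped it into the second notch. The job was handed in at 11.5 s, with the gripper clear of everything.

**Last checks:**
- **Label:** the tool was at 185.5–185.6° when it let go of the bottle, and the window axis measured 185.7°. Label, bars and lip were centred on the tool's axis to about 1°. A coarser check after letting go, from cap to lip, gave 186.8°, so roughly 1° of uncertainty remains.
- **Bottle:** it is upright and on the pad within a few mm of its centre (the margin is 14 mm).
- **Shutter:** the window is visibly open, and the lever grip's centre is at z = 0.1505 m against 0.1525 m expected when fully down. Its position matches 50 mm of travel to a few mm.
- **Bystanders:** comparing before and after pictures showed only the sample, shutter, lever, arm and shadows changed.
- **Check that disagreed:** the automatic colour mask for the lever's starting position merged with a shadow. Its before/after difference (56 mm along, 7 mm down) was therefore wrong, and I relied on the absolute positions instead.

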